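# Drop-in divider comb for the bolt tray

## Task

Fit the orange four-toothed divider comb across the middle of the grey bolt tray: lower it by its grip tab, still held, until each tooth is down in its own lane and its bar rests on the yellow-marked middle of the lane walls, then let go. Do not drop it in from above, and leave the blue five-toothed comb, which does not fit this tray, standing where it is.

Things in the scene. Friction and masses are not known exactly. Their poses are not given: they have to be found in the camera images.
- comb_four: Orange plastic comb, four teeth. 24 mm thick (x), 164 long (y). Stands on its teeth: teeth z 0-36, bar z 36-52, central grip tab z 52-84, 56 long (y), 24 thick (x): grip it from above across x at about z 70. About 0.2 kg. Origin: at tooth-tip level under the centre; z up. Same after a half turn. Teeth at y = -66, -22, 22, 66, each 16 wide (11 at the tip). All in mm.
- comb_five: Blue plastic comb, five teeth 14 mm wide at 32 mm pitch; does not fit the tray; leave it. Otherwise the size and shape of the orange comb, same origin and axes. The combs stand at the robot's left, one near and one far, in either order, their centres 0.1 to 0.2 m apart.
- tray: Grey fixed tray, 200 (x) by 182 (y). Walls along x, 6 thick, tops at z 45, make 4 lanes 38 wide centred at y = -66, -22, 22, 66; floor z 5; low end walls. Yellow wall tops at x -22 to 22. Small parts lie beyond x = 35. Origin: centre of underside; z up. Comb belongs over the origin, its y along the tray's y (either way); resting on the walls its tips are at z 9. All in mm.

How it is judged:
On the way:
1. the orange comb, still held in the gripper, has its teeth lowered into the lanes (tips within 25 mm of the bench, comb within 30 mm of the tray's centre) (z of comb_four in the frame of tray below 0.025 m and horizontal distance between comb_four and tray below 0.03 m and contact force between the fingers and comb_four above 0.5 N), for 0.05 s.
At the end, for the whole second after the job is handed in: The orange comb is at rest, upright within 7 degrees, every tooth in its own lane, its bar down on the walls (tooth tips less than 15 mm above the bench), its centre within 20 mm of the tray's centre along and across the lanes, and square to the lanes within 15 degrees (x of comb_four in the frame of tray between -0.02 and 0.02 m and y of comb_four in the frame of tray between -0.02 and 0.02 m and z of comb_four in the frame of tray below 0.015 m and angle between the y axis of comb_four and the y axis of tray, either way round below 0.26 rad and angle between comb_four's own z axis and vertical below 0.12 rad and linear speed of comb_four below 0.02 m/s); the robot touches nothing.
It fails at once if the blue comb is moved by more than 30 mm (distance of comb_five from where it was at the start of the episode above 0.03 m).
It also fails if it takes over 40 s, if anything falls off the work surface, if the arm or the gripper's body presses on something with over 40 N, if the wrist force passes 120 N, or if a joint passes its speed limit or range.

## Robot

A 6-joint arm with a two-finger parallel gripper is mounted at the origin on a cart in front of the work surface, level with it; the furniture and walls round the work are solid. World frame = base frame: x ahead of the robot, y to its left, z up, the work surface at z = 0. Lengths are in m, angles in rad, forces in N, time in s.
With the tool pointing down it reaches from about 0.325 to 0.875 m from the base axis. Payload 4.4 kg.
Tool frame: the origin (TCP) lies midway between the tips of the shut fingers; the grasp point (between the pads) lies 19 mm behind it; z points along the fingers, y is the line along which they close (so a half turn about z gives the same grasp; the last joint's range is limited). The gripper opens to 85 mm and grips with 20 to 120 N. Pads are 22 mm wide; open, the fingers measure 114 mm over their backs; the gripper's body (76 mm by 85 mm) begins 54 mm behind the grasp point. The pads swing forward as they close: fully open they stand 13 mm farther back than shut.
Start: joints at [-1.472, 0.207, 1.542, -0, 1.393, -0.15], TCP at [0.142, -0.557, 0.231] pointing down, gripper open.
Joint ranges: [-2.73, 2.73], [-0.86, 2.22], [0.23, 2.46], [-1.11, 4.25], [0.08, 2.63], [-2.82, 2.82]. Speed limits (rad/s): [2.79, 2.79, 3.14, 3.14, 3.14, 3.14].

## Interface

Orientations are given as a rotation vector (axis times angle).
In Python, from station import arm gives the robot as it stands.
- The arm moves only by the tool apply_moves, never from a script. Its argument "steps" is a list that holds one entry, the list of rows, each a list of 7 numbers: the shift along the tool's x, y, z in cm, then the turn, a rotation vector about the tool's x, y, z in degrees, then the finger opening in cm, from 0 to 8.54. A call has exactly 8 rows; each row is the pose to reach, as a shift and turn from the pose commanded when the call began, along the tool's axes at that moment; what a row does not reach only later rows make up. A row lasts 1/10 s, in which the tool goes at most 50 mm and 8.59 degrees, less where a joint would pass 70% of its speed; a pose out of reach is approached as far as the arm can. A call with a gripper value outside its range is refused whole. The fingers move at their own pace and stop on an object; "grip_force" is the grip in N (left out, the last holds). Time passes only in rows, so rows that repeat a pose let the fingers close, or fill a call up. It gives the time, the measured TCP pose, the force, the opening and the grip force at its end, in the units of the state.
- arm.state(): the state, without advancing time (a new reading comes with each control period).
- arm.capture(name): name is "side" or "top"; returns a dict with "image" (420x560x3 uint8, red, green, blue), "fx", "fy", "cx", "cy" (pixels), "R" (3x3) and "t" (3): a world point X has camera coordinates R X + t. Camera axes: x right, y down, z forward; pixel columns grow to the right and rows downward; lengths in m; the calibration is good to about 2 mm. A picture is of the moment at which its call begins. There is no depth.
- arm.sign_off(): hands the job in; it is judged then, once.
The state is a dict: "time_s": time; "joint_positions": joint angles; "joint_velocities": joint speeds; "joint_torque": joint torques, N m; "eef_pos": TCP position; "orientation": TCP orientation; "force": force on the tool from outside, world axes, zero at the start; "ft_torque": the same for the moment, N m; "grip_width": opening from 0.0 (shut) to 1.0 (fully open); "finger_force": force on a finger pad.
Only numpy, scipy, OpenCV 4.12 (cv2) and the standard library are available. Lean on these libraries where they do the work, as an engineer would, in place of code of your own. Each camera call takes 0.05 s, during which the arm holds its last target. There are 200 camera calls.

## Working session

There is one attempt and no reset: what is moved stays moved. The work goes in short steps, Python scripts to look and compute and a tool call to move; the robot and the scene stay as the last step left them, time stands still between calls to the robot, and variables do not carry over. Pictures are saved under pics/ and viewed, at most 10 in all, crops included, and the job is handed in when it is done.

Besides the shell and the picture viewer there is one more tool, called by a JSON object that holds its "name" and its "arguments". apply_moves: Moves the arm, as the interface text tells. Its arguments: {"type":"object","properties":{"steps":{"type":"array"},"grip_force":{"type":"number"}},"required":["steps"]}

```bash
mkdir -p pics; python3 - <<'E'
from station import arm
import cv2,pickle
for n in("top","side"):
    c=arm.capture(n);pickle.dump(c,open(n+"0.pkl","wb"));cv2.imwrite(f"pics/{n}0.png",c["image"][:,:,::-1]);print(n,c["fx"],c["R"],c["t"])
print(arm.state())
E
```

```text
top 413.3042950753697 [[-0.0075579  -0.99948026 -0.03133842]
 [-0.9944147   0.01081146 -0.10498814]
 [ 0.10527239  0.0303699  -0.99397957]] [-0.04176009  0.50193994  0.82863819]
side 473.59840265053487 [[-0.99901719  0.0379067  -0.02297263]
 [ 0.04083113  0.58535874 -0.80974562]
 [-0.01724756 -0.80988779 -0.58633121]] [0.50059015 0.06518543 0.82635404]
{'time_s': 0.1, 'joint_positions': array([-1.47247597e+00,  2.07381000e-01,  1.54286083e+00,  1.05782847e-05,
        1.39349838e+00, -1.50493779e-01]), 'joint_velocities': array([ 0.00073872, -0.00208679, -0.00406951,  0.00091125, -0.00102879,
       -0.0001033 ]), 'joint_torque': array([-1.16654755e-03, -3.84091973e+01, -2.92549396e+01, -2.59330518e-04,
        4.84243719e-03, -1.06864525e-05]), 'eef_pos': array([ 0.14152212, -0.55658327,  0.23019205]), 'orientation': array([-3.11518300e+00, -3.89559657e-01, -1.04265966e-04]), 'force': array([ 0.14448025, -0.16076634, -1.02881637]), 'ft_torque': array([ 0.03191218, -0.00106319,  0.05518323]), 'finger_force': 0.0, 'grip_width': 0.9978107499363472}
```

View pics/top0.png

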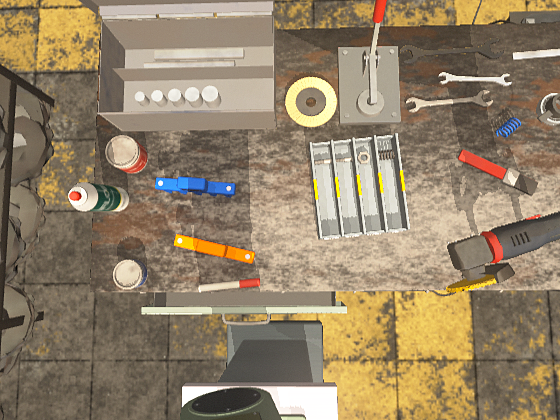

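View pics/side0.png

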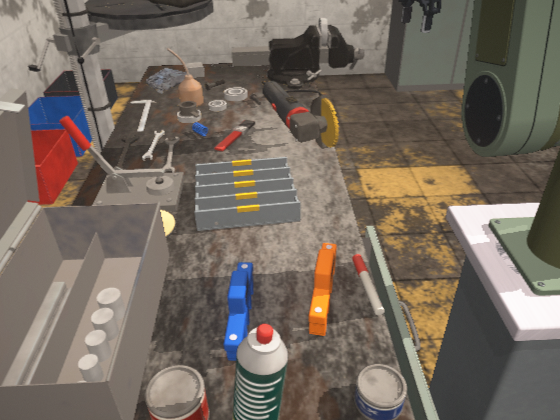

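The top view shows the orange comb at about (215,249), running from (178,241) to (252,257). The blue comb is at (195,186) and the tray centre at about (360,187), with its lanes running up the image. The side view agrees.

```bash
cat > h.py <<'E'
import cv2,numpy as np
def ray(c,uv,z):
    d=c["R"].T@np.array([(uv[0]-c["cx"])/c["fx"],(uv[1]-c["cy"])/c["fy"],1]);o=-c["R"].T@c["t"]
    return o+d*(z-o[2])/d[2]
def blobs(c,lo,hi,box,amin):
    h=cv2.cvtColor(c["image"],cv2.COLOR_RGB2HSV);m=cv2.inRange(h,lo,hi);k=np.zeros_like(m);x0,y0,x1,y1=box;k[y0:y1,x0:x1]=255
    m&=k;n,l,s,ce=cv2.connectedComponentsWithStats(m)
    return [(s[i,4],ce[i],cv2.minAreaRect(np.argwhere(l==i)[:,::-1].astype(np.float32))) for i in range(1,n) if s[i,4]>=amin]
def proj(c,X):
    p=c["R"]@np.array(X)+c["t"];return c["fx"]*p[0]/p[2]+c["cx"],c["fy"]*p[1]/p[2]+c["cy"]
E
python3 - <<'E'
from h import *
import pickle
t=pickle.load(open("top0.pkl","rb"));s=pickle.load(open("side0.pkl","rb"))
print("orange top",blobs(t,(5,170,120),(18,255,255),(150,215,280,280),20))
for nm,c,b in(("top",t,(305,130,415,245)),("side",s,(190,150,305,230))):
    for a,ce,r in blobs(c,(22,130,120),(33,255,255),b,8): print(nm,a,ce.round(1),ray(c,ce,.045).round(4))
for nm,c,b in(("top white",t,(170,230,262,266)),("side white",s,(305,238,340,335))):
    for a,ce,r in blobs(c,(0,0,150),(179,110,255),b,4): print(nm,a,ce.round(1),ray(c,ce,.052).round(4))
big=np.hstack([cv2.resize(t["image"][220:280,160:270],None,fx=4,fy=4,interpolation=2),cv2.resize(s["image"][235:340,290:345],(220,420))[:240]])
a=cv2.resize(t["image"][225:270,165:265],(800,360),interpolation=2);cv2.imwrite("pics/c1.png",a[:,:,::-1])
E
```

```text
orange top [(np.int32(683), array([220.715959  , 249.91800878]), ((222.50262451171875, 250.7111358642578), (63.275821685791016, 12.982939720153809), 13.324532508850098))]
top 58 [402.1 179.9] [ 0.5656 -0.295   0.045 ]
top 60 [380.5 182.2] [ 0.5615 -0.2516  0.045 ]
top 60 [358.8 184.5] [ 0.5574 -0.2078  0.045 ]
top 59 [337.1 186.4] [ 0.554  -0.1639  0.045 ]
top 60 [315.4 188.8] [ 0.5496 -0.1202  0.045 ]
side 25 [241.1 160.6] [ 0.5646 -0.2911  0.045 ]
side 31 [242.7 170.8] [ 0.5603 -0.2476  0.045 ]
side 33 [243.5 181.7] [ 0.5579 -0.204   0.045 ]
side 36 [246.1 193.4] [ 0.5521 -0.1604  0.045 ]
side 41 [247.9 206.1] [ 0.548  -0.1169  0.045 ]
top white 23 [177.4 231. ] [0.4663 0.1585 0.052 ]
top white 8 [187.1 230.6] [0.4668 0.1388 0.052 ]
top white 8 [192.4 231.6] [0.4647 0.1282 0.052 ]
top white 28 [211.1 234.6] [0.4583 0.0902 0.052 ]
top white 446 [250.4 241.1] [0.4447 0.0114 0.052 ]
top white 4 [203.8 233.2] [0.4612 0.1052 0.052 ]
top white 20 [179.2 240.2] [0.4476 0.1544 0.052 ]
top white 6 [238.  245.2] [0.4368 0.0362 0.052 ]
top white 130 [178.7 259.2] [0.4098 0.1549 0.052 ]
top white 52 [192.5 257.1] [0.4138 0.1272 0.052 ]
top white 21 [247. 256.] [0.4151 0.0182 0.052 ]
top white 13 [214.9 259.9] [0.4079 0.0822 0.052 ]
side white 326 [313.5 249.3] [0.4397 0.024  0.052 ]
side white 20 [328.5 246.5] [0.4147 0.0185 0.052 ]
side white 33 [317.8 309.4] [0.4471 0.1543 0.052 ]
```

View pics/c1.png

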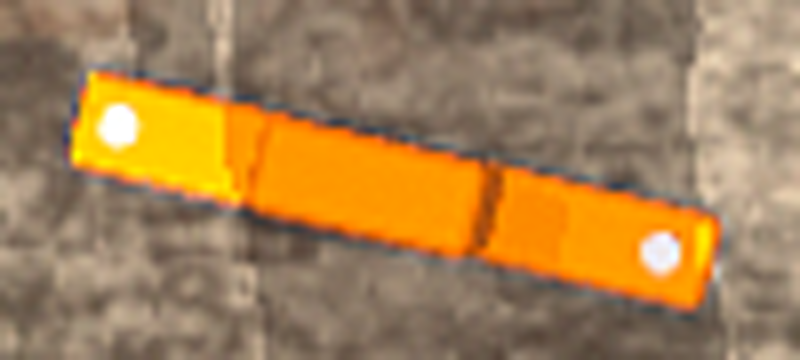

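Both views agree. The orange comb's centre is at (0.431, 0.086) with yaw -13.4°. The tray's centre is at (0.557, -0.206) with yaw +5.3°. Next I'll work out the moves.

```bash
cat >> h.py <<'E'
from scipy.spatial.transform import Rotation as Ro
def shift(st,P,yawy):
    R=Ro.from_rotvec(st["orientation"]);s=R.inv().apply(np.array(P)-st["eef_pos"])*100
    c,n=np.cos(np.radians(yawy)),np.sin(np.radians(yawy));y=np.array([c,n,0]);z=np.array([0,0,-1.]);T=Ro.from_matrix(np.c_[np.cross(y,z),y,z])
    return s.round(2),np.degrees((R.inv()*T).as_rotvec()).round(1)
E
python3 - <<'E'
from h import *
from station import arm
s=arm.state()
for P in((.40,-.20,.23),(.431,.086,.23)): print(shift(s,P,-13.4))
E
```

```text
(array([ 33.83, -28.2 ,   0.09]), array([ -0.1,  -0.1, -62.3]))
(array([ 43.88, -55.15,   0.15]), array([ -0.1,  -0.1, -62.3]))
```

{"name": "apply_moves", "arguments": {"steps": [[[3.75, -3.1, 0, 0, 0, -7.5, 8.5], [7.5, -6.2, 0, 0, 0, -15, 8.5], [11.25, -9.3, 0, 0, 0, -22.5, 8.5], [15, -12.4, 0, 0, 0, -30, 8.5], [18.75, -15.5, 0, 0, 0, -37.5, 8.5], [22.5, -18.6, 0, 0, 0, -45, 8.5], [26.25, -21.7, 0, 0, 0, -52.5, 8.5], [30, -25, 0, 0, 0, -60, 8.5]]]}}

```text
time_s: 0.9
eef_pos: [0.3714, -0.2393, 0.2311]
orientation: [2.5, 1.902, 0.0]
force: [1.0, -0.6, -0.2]
grip_width: 0.995
finger_force: 0.0
```

```bash
python3 - <<'E'
from h import *
from station import arm
s=arm.state();print(s["eef_pos"],s["joint_positions"])
for P in((.431,.086,.20),(.431,.086,.14)): print(shift(s,P,-13.4))
E
```

```text
[ 0.37140029 -0.23933326  0.2310663 ] [-7.68830078e-01 -8.50085290e-02  1.85052584e+00  5.80954125e-05
  1.37600164e+00 -4.98819571e-01]
(array([32.94, -2.93,  3.11]), array([ 0. , -0. , -2.1]))
(array([32.94, -2.94,  9.11]), array([ 0. , -0. , -2.1]))
```

{"name": "apply_moves", "arguments": {"steps": [[[4.2, -0.4, 0, 0, 0, -2, 8.5], [8.9, -0.8, 0, 0, 0, -2, 8.5], [13.5, -1.2, 0, 0, 0, -2, 8.5], [18.2, -1.6, 0, 0, 0, -2, 8.5], [22.8, -2.0, 0, 0, 0, -2.1, 8.5], [27, -2.4, 1, 0, 0, -2.1, 8.5], [30.5, -2.7, 2, 0, 0, -2.1, 8.5], [32.9, -2.9, 3.1, 0, 0, -2.1, 8.5]]]}}

```text
time_s: 1.7
eef_pos: [0.432, 0.0858, 0.1998]
orientation: [-2.467, -1.945, -0.001]
force: [-0.2, -0.3, -1.0]
grip_width: 0.996
finger_force: 0.0
```

```bash
python3 - <<'E'
from h import *
from station import arm
for n in("side","top"):
    c=arm.capture(n)
    cv2.imwrite(f"pics/{n}1.png",c["image"][:,:,::-1])
    print(n, proj(c,(.4476,.1544,.052)),[(a,ce.round(1)) for a,ce,r in blobs(c,(0,0,150),(179,110,255),(170,230,262,266) if n=="top" else (305,238,340,335),6)])
s=arm.state();print(s["eef_pos"])
print(shift(s,(.431,.086,.05),-13.4))
E
```

```text
side (np.float64(317.43839804174456), np.float64(309.4615091579551)) [(np.int32(249), array([311.5, 246.8])), (np.int32(36), array([326.2, 240. ])), (np.int32(20), array([328.5, 246.5])), (np.int32(11), array([337.6, 250.9])), (np.int32(6), array([306. , 257.5])), (np.int32(33), array([317.8, 309.4]))]
top (np.float64(179.27008647749852), np.float64(240.25534076463762)) [(np.int32(55), array([233.7, 233.2])), (np.int32(82), array([247.3, 235.9])), (np.int32(15), array([212.9, 236.2])), (np.int32(41), array([253.2, 246.1])), (np.int32(21), array([247., 256.])), (np.int32(6), array([214.3, 260.7]))]
[0.43055825 0.08583512 0.1983112 ]
(array([ 0.03,  0.1 , 14.83]), array([-0.2,  0. ,  0. ]))
```

View pics/side1.png

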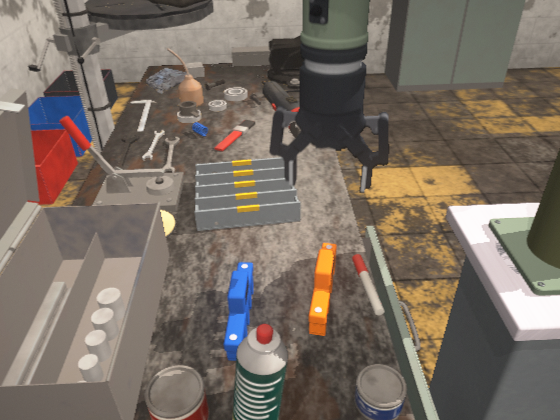

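The side view shows the open gripper above the orange comb, with fingertips near (290,180) and (365,188). Neither comb has moved (white screws still at (328,246) and (318,309)). I'll go down now.

{"name": "apply_moves", "arguments": {"steps": [[[0, 0.1, 3, 0, 0, 0, 8.5], [0, 0.1, 6, 0, 0, 0, 8.5], [0, 0.1, 8.5, 0, 0, 0, 8.5], [0, 0.1, 10.5, 0, 0, 0, 8.5], [0, 0.1, 12, 0, 0, 0, 8.5], [0, 0.1, 13.3, 0, 0, 0, 8.5], [0, 0.1, 14.2, 0, 0, 0, 8.5], [0, 0.1, 14.9, 0, 0, 0, 8.5]]]}}

```text
time_s: 2.6
eef_pos: [0.433, 0.0825, 0.0508]
orientation: [-2.47, -1.941, 0.001]
force: [-0.2, 0.0, 0.6]
grip_width: 0.989
finger_force: 0.0
```

{"name": "apply_moves", "arguments": {"steps": [[[0, 0, 0, 0, 0, 0, 4], [0, 0, 0, 0, 0, 0, 3], [0, 0, 0, 0, 0, 0, 2], [0, 0, 0, 0, 0, 0, 1], [0, 0, 0, 0, 0, 0, 1], [0, 0, 0, 0, 0, 0, 1], [0, 0, 0, 0, 0, 0, 1], [0, 0, 0, 0, 0, 0, 1]]], "grip_force": 50}}

```text
time_s: 3.4
eef_pos: [0.4334, 0.0832, 0.0516]
orientation: [2.469, 1.942, 0.001]
force: [-1.2, -0.7, 2.6]
grip_width: 0.272
finger_force: 54.8
```

{"name": "apply_moves", "arguments": {"steps": [[[0, 0, -0.7, 0, 0, 0, 1], [0, 0, -2, 0, 0, 0, 1], [0, 0, -4, 0, 0, 0, 1], [0, 0, -6, 0, 0, 0, 1], [0, 0, -8, 0, 0, 0, 1], [0, 0, -10, 0, 0, 0, 1], [0, 0, -11.5, 0, 0, 0, 1], [0, 0, -12, 0, 0, 0, 1]]]}}

```text
time_s: 4.2
eef_pos: [0.4342, 0.0832, 0.1731]
orientation: [2.468, 1.94, 0.004]
force: [0.3, 0.3, -1.6]
grip_width: 0.273
finger_force: 54.5
```

```bash
python3 - <<'E'
from h import *
from station import arm
s=arm.state();print(s["eef_pos"],s["finger_force"],s["joint_positions"])
print(shift(s,(.557,-.206,.17),5.3))
E
```

```text
[0.43415341 0.08315461 0.17314601] 54.450843930244446 [-7.01774290e-03 -2.44009249e-02  1.91956557e+00 -2.28102449e-06
  1.24293391e+00  2.31123910e-01]
(array([-25.2 ,  18.76,   0.36]), array([  0.2,  -0. , -18.9]))
```

{"name": "apply_moves", "arguments": {"steps": [[[-2, 1.5, 0, 0, 0, -1.5, 1], [-6, 4.5, 0, 0, 0, -4.5, 1], [-10, 7.5, 0, 0, 0, -7.5, 1], [-14, 10.5, 0, 0, 0, -10.5, 1], [-18, 13.4, 0, 0, 0, -13.5, 1], [-21.5, 16, 0, 0, 0, -16, 1], [-24, 17.8, 0, 0, 0, -18, 1], [-25.2, 18.8, 0, 0, 0, -18.9, 1]]]}}

```text
time_s: 5.0
eef_pos: [0.5564, -0.209, 0.1701]
orientation: [-2.119, -2.318, 0.001]
force: [0.1, 0.8, -1.6]
grip_width: 0.278
finger_force: 54.3
```

{"name": "apply_moves", "arguments": {"steps": [[[0, 0, 0.5, 0, 0, 0, 1], [0, 0, 1.5, 0, 0, 0, 1], [0, 0, 2.5, 0, 0, 0, 1], [0, 0, 3.2, 0, 0, 0, 1], [0, 0, 3.8, 0, 0, 0, 1], [0, 0, 4, 0, 0, 0, 1], [0, 0, 4, 0, 0, 0, 1], [0, 0, 4, 0, 0, 0, 1]]]}}

```text
time_s: 5.8
eef_pos: [0.5567, -0.2061, 0.1318]
orientation: [2.116, 2.321, 0.0]
force: [-0.2, 0.2, -1.7]
grip_width: 0.274
finger_force: 54.3
```

```bash
python3 - <<'E'
from h import *
from station import arm
import pickle
for n in("side","top"):
    c=arm.capture(n);pickle.dump(c,open(n+"2.pkl","wb"))
    x0,y0=(170,80) if n=="side" else (290,110)
    cv2.imwrite(f"pics/{n}2.png",cv2.resize(c["image"][y0:y0+150,x0:x0+200],(800,600),interpolation=2)[:,:,::-1])
s=arm.state();print(s["eef_pos"],s["finger_force"])
print(shift(s,(.557,-.206,.13),5.3))
E
```

```text
[ 0.55677631 -0.20627943  0.13191348] 54.29666876792908
(array([0.03, 0.02, 0.19]), array([ 0.1,  0. , -0. ]))
```

View pics/side2.png

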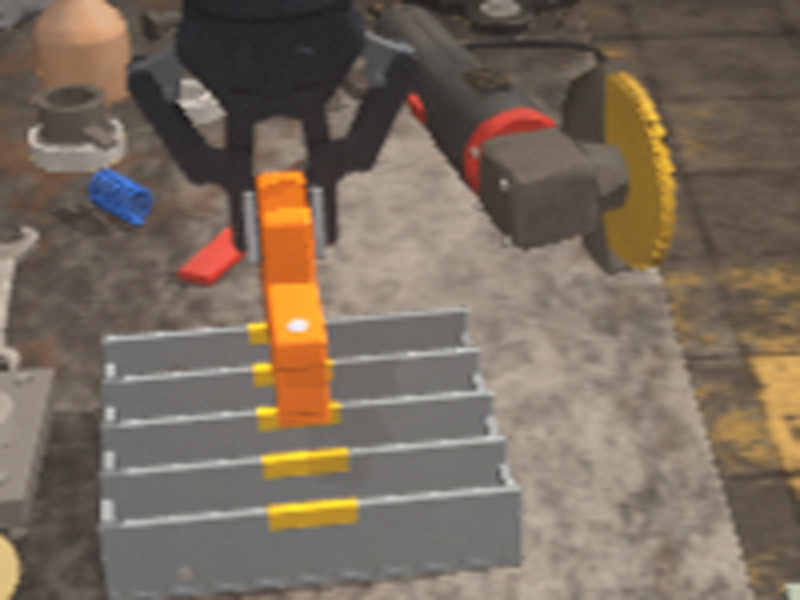

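View pics/top2.png

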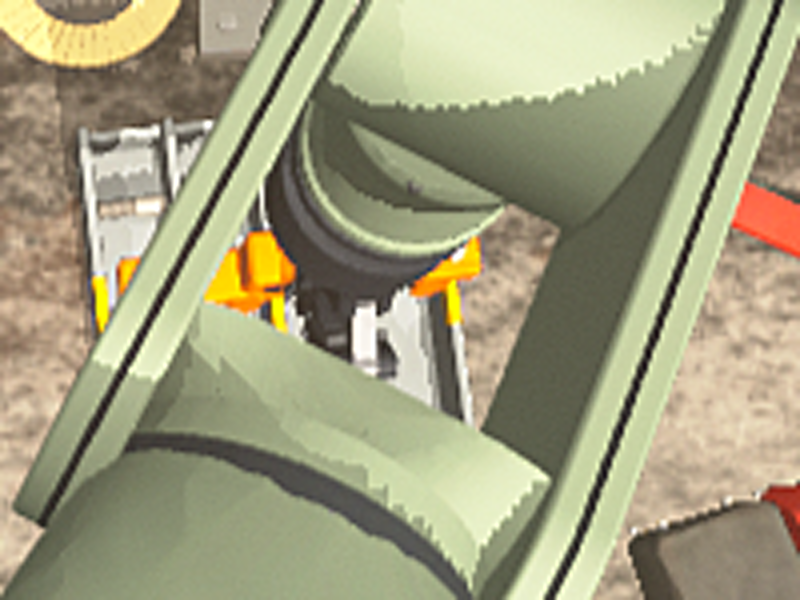

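The side crop shows the comb held above the tray over the yellow marks, with its left screw at crop (297,325), i.e. pixel (244.3,161.3). In the top crop the arm hides most of the comb, but both bar ends show at crop x≈118 and x≈481.

```bash
python3 - <<'E'
from h import *
import pickle
s=pickle.load(open("side2.pkl","rb"));t=pickle.load(open("top2.pkl","rb"))
y=np.radians(5.3);R=np.array([[np.cos(y),-np.sin(y)],[np.sin(y),np.cos(y)]]).T
C=np.array([.557,-.206])
for a,ce,r in blobs(s,(0,0,140),(179,90,255),(236,155,252,168),3): print("screw",a,ce,ray(s,ce,.1324),"tray frame",R@(ray(s,ce,.1324)[:2]-C))
for uv in((319.3,177),(410.2,173)): print("end",R@(ray(t,uv,.1324)[:2]-C))
h=cv2.cvtColor(t["image"],cv2.COLOR_RGB2HSV);m=cv2.inRange(h,(5,150,110),(20,255,255))[160:190,300:420]
for X in range(120): 
    r=np.flatnonzero(m[:,X])
    if len(r) : print(X+300,r.min()+160,r.max()+160,end="; ")
E
```

```text
screw 4 [251.  157.5] [ 0.5377214  -0.14451902  0.1324    ] tray frame [-0.01351714  0.0629989 ]
screw 13 [244. 161.] [ 0.55017988 -0.13264664  0.1324    ] tray frame [-1.52694820e-05  7.36697268e-02]
end [0.00748919 0.08317477]
end [-0.0025974  -0.08068725]
313 179 183; 319 177 178; 320 175 182; 321 175 181; 322 179 179; 323 177 177; 324 175 175; 345 185 185; 346 185 185; 347 172 186; 348 172 186; 349 172 186; 350 172 187; 351 170 187; 352 168 187; 353 168 187; 354 168 186; 355 168 185; 356 168 184; 357 168 185; 358 169 183; 359 171 183; 360 172 183; 361 174 181; 362 175 180; 363 176 179; 393 181 183; 394 180 183; 395 179 183; 396 179 183; 397 180 183; 398 177 183; 399 176 182; 400 175 182; 401 179 189; 402 174 179; 403 179 179; 404 179 179; 405 179 189; 406 179 179; 407 170 179; 408 178 178; 409 169 178;
```

The comb sits about 2.5 mm toward +y, so I'll correct that and lower it, checking force on the way.

{"name": "apply_moves", "arguments": {"steps": [[[-0.25, 0, 0.5, 0, 0, 0, 1], [-0.25, 0, 1.2, 0, 0, 0, 1], [-0.25, 0, 2, 0, 0, 0, 1], [-0.25, 0, 2.9, 0, 0, 0, 1], [-0.25, 0, 3.8, 0, 0, 0, 1], [-0.25, 0, 4.6, 0, 0, 0, 1], [-0.25, 0, 5.2, 0, 0, 0, 1], [-0.25, 0, 5.5, 0, 0, 0, 1]]]}}

```text
time_s: 6.7
eef_pos: [0.5561, -0.2083, 0.0752]
orientation: [-2.116, -2.32, 0.0]
force: [0.6, -0.4, -0.9]
grip_width: 0.275
finger_force: 54.3
```

{"name": "apply_moves", "arguments": {"steps": [[[0, 0, 0.2, 0, 0, 0, 1], [0, 0, 0.5, 0, 0, 0, 1], [0, 0, 0.7, 0, 0, 0, 1], [0, 0, 0.9, 0, 0, 0, 1], [0, 0, 1.1, 0, 0, 0, 1], [0, 0, 1.2, 0, 0, 0, 1], [0, 0, 1.3, 0, 0, 0, 1], [0, 0, 1.3, 0, 0, 0, 1]]]}}

```text
time_s: 7.5
eef_pos: [0.5565, -0.2085, 0.0631]
orientation: [-2.117, -2.321, 0.0]
force: [-0.6, 0.0, -1.3]
grip_width: 0.276
finger_force: 54.3
```

{"name": "apply_moves", "arguments": {"steps": [[[0, 0, 0.1, 0, 0, 0, 1], [0, 0, 0.1, 0, 0, 0, 1], [0, 0, 0.2, 0, 0, 0, 1], [0, 0, 0.2, 0, 0, 0, 1], [0, 0, 0.25, 0, 0, 0, 1], [0, 0, 0.25, 0, 0, 0, 1], [0, 0, 0.25, 0, 0, 0, 1], [0, 0, 0.25, 0, 0, 0, 1]]]}}

```text
time_s: 8.3
eef_pos: [0.5566, -0.2086, 0.0608]
orientation: [2.117, 2.321, -0.0]
force: [0.1, 0.5, -1.3]
grip_width: 0.273
finger_force: 54.3
```

{"name": "apply_moves", "arguments": {"steps": [[[0, 0, 0.05, 0, 0, 0, 1], [0, 0, 0.1, 0, 0, 0, 1], [0, 0, 0.1, 0, 0, 0, 1], [0, 0, 0.15, 0, 0, 0, 1], [0, 0, 0.15, 0, 0, 0, 1], [0, 0, 0.15, 0, 0, 0, 1], [0, 0, 0.15, 0, 0, 0, 1], [0, 0, 0.15, 0, 0, 0, 1]]]}}

```text
time_s: 9.1
eef_pos: [0.5567, -0.2086, 0.0606]
orientation: [2.117, 2.321, -0.0]
force: [-3.5, 1.4, 7.7]
grip_width: 0.269
finger_force: 55.7
```

Upward force rose to about 8 N at the expected height, so the bar is resting on the walls. I'll let go slowly.

{"name": "apply_moves", "arguments": {"steps": [[[0, 0, -0.1, 0, 0, 0, 2.8], [0, 0, -0.1, 0, 0, 0, 3.5], [0, 0, -0.1, 0, 0, 0, 4.5], [0, 0, -0.1, 0, 0, 0, 5.5], [0, 0, -0.1, 0, 0, 0, 6.5], [0, 0, -0.1, 0, 0, 0, 6.5], [0, 0, -0.1, 0, 0, 0, 6.5], [0, 0, -0.1, 0, 0, 0, 6.5]]]}}

```text
time_s: 9.9
eef_pos: [0.5566, -0.2086, 0.0602]
orientation: [-2.117, -2.321, -0.0]
force: [0.2, 0.2, -0.2]
grip_width: 0.761
finger_force: 0.0
```

{"name": "apply_moves", "arguments": {"steps": [[[0, 0, -0.8, 0, 0, 0, 6.5], [0, 0, -2, 0, 0, 0, 6.5], [0, 0, -4, 0, 0, 0, 6.5], [0, 0, -6.5, 0, 0, 0, 6.5], [0, 0, -9, 0, 0, 0, 6.5], [0, 0, -12, 0, 0, 0, 6.5], [0, 0, -14, 0, 0, 0, 6.5], [0, 0, -15, 0, 0, 0, 6.5]]]}}

```text
time_s: 10.7
eef_pos: [0.5582, -0.2094, 0.2145]
orientation: [2.113, 2.316, 0.002]
force: [-0.2, -0.4, 0.8]
grip_width: 0.761
finger_force: 0.0
```

```bash
python3 - <<'E'
from h import *
from station import arm
c=arm.capture("side")
cv2.imwrite("pics/side3.png",cv2.resize(c["image"][110:260,170:370],(800,600),interpolation=2)[:,:,::-1])
y=np.radians(5.3);R=np.array([[np.cos(y),-np.sin(y)],[np.sin(y),np.cos(y)]]).T
for a,ce,r in blobs(c,(0,0,140),(179,90,255),(230,140,260,210),5): print(a,ce,R@(ray(c,ce,.061)[:2]-[.557,-.206]))
print(proj(c,(.5503,-.136,.061)),proj(c,(.5637,-.276,.061)))
E
```

```text
389 [248.13624679 148.38817481] [-0.0184525  -0.10854898]
8 [240.5 153.5] [-0.00027357 -0.08810721]
12 [256.41666667 169.58333333] [-0.02751236 -0.01442451]
10 [257.  180.5] [-0.02455847  0.02773203]
8 [257.375 192.125] [-0.02117594  0.06937166]
12 [246.08333333 193.25      ] [0.00022821 0.06971868]
15 [233.2 207.4] [0.02694711 0.112425  ]
(np.float64(246.33838966109022), np.float64(193.40207504037562)) (np.float64(240.859835685067), np.float64(157.49372885638948))
```

View pics/side3.png

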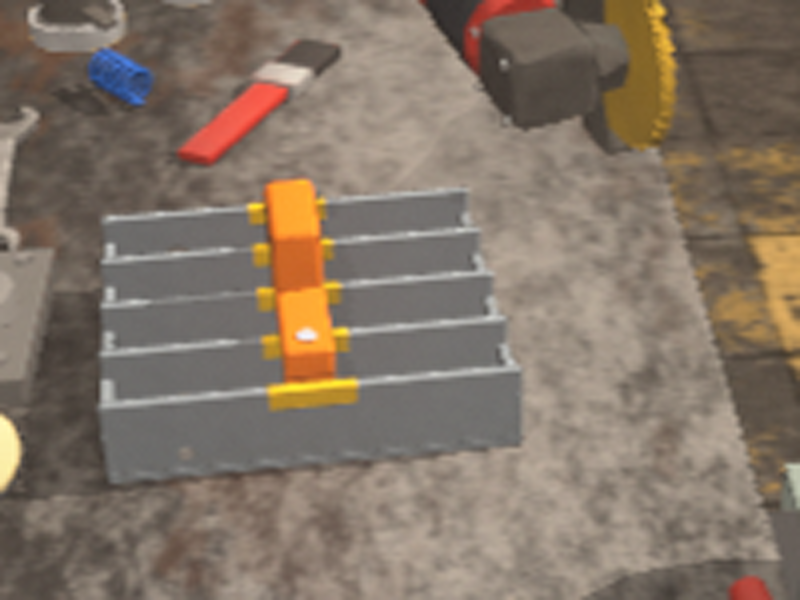

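The comb is seated across the middle on the yellow marks. Its screw at (246.1,193.3) is within 0.3 mm of where it should be, and the gripper is clear of it. I'll hand the job in.

```bash
python3 -c "
from station import arm
print(arm.sign_off())"
```

```text
the job is handed in; nothing more can be done
None
```

The orange comb was lowered while held, released resting on the yellow-marked walls with its visible screw within about 0.5 mm of target, and the job was handed in at about 11 s; the blue comb was never approached.

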